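# Start the rotor-lid screw of a bench centrifuge

### The job

Get the bench centrifuge ready for its rotor lid to be clamped: first wind the run timer (the bar-shaped knob on the front deck) back to its zero stop so that the machine cannot run. Then start the lid's knurled clamping knob on the rotor: turn it backward (anticlockwise from above) only until you feel the thread drop, then forward (clockwise) one turn from there, and finish still holding the knob in the gripper, started but not tightened. Leave the round speed knob, and everything standing about, as it is.

Things in the scene. Friction and masses are not known exactly. Their poses are not given: they have to be found in the camera images.
- centrifuge: White bench centrifuge, fixed to the bench, 360 mm (its x) by 280 mm (its y), top deck 200 mm above the bench. Origin: centre of its footprint, at bench height; x points from the control deck (front) to the open lid. Rotor axis at x +45, y 0; timer axis at x -135, y -60; speed knob axis at x -135, y +60 (mm). It stands side-on: front to the robot's left, lid to its right
- lid_top (a point): Middle of the upper edge of the machine's open lid, which stands up along the rear edge of the deck, 270 mm wide, 30 mm thick, leaning away from the rotor. Keep clear of it
- rotor_lid (a point): Centre of the top of the flat aluminium rotor lid, 172 mm across, on the rotor axis, z 0.185 m, 15 mm below the deck; at its centre is a steel bush 42 mm across, 5 mm higher, through which the clamping screw passes. The rotor is held by its spindle lock and does not turn
- timer_grip (a point): Point on the axis of the run timer knob, at the height to grip, 37 mm above the deck. The knob is an upright black bar 42 mm long, 14 mm wide, from 25 mm below this point to 7 mm above it, on a disc 44 mm across (8 mm thick, 6 mm above the deck). The point's x axis lies along the bar (white pointer at its -x end), so the fingers close along its y
- timer (a joint): Run timer, rad: 0 at its zero stop (pointer toward the open lid), grows clockwise seen from above, to 5.2; wind it anticlockwise to the stop. Starts between 0.7 and 1.5, stays where it is left, needs about 0.06 N m to turn
- clamp_knob: Clamping knob on the rotor lid: round, knurled aluminium, 36 mm in diameter, 34 mm high, axis vertical, grippable at any yaw; origin at its centre. Captive in the lid, it rests by its weight (2.5 N) on the thread, at first with its underside 15 to 17 mm above the bush. If the gripper holds it up when the thread drops, it falls as the grip opens. Nothing else is within 100 mm of its axis
- clamp_turn (a joint): Turn of the clamping knob, rad, growing clockwise seen from above (forward, tightening), counting whole turns; 0 is where the thread drops when turned backward. Starts between 0.6 and 2.2. Right-handed thread, one start, 5 mm pitch (0.8 mm per rad); needs about 0.05 N m to turn
- clamp_lift (a joint): Height of the clamping knob, m, 0 when its thread end rests on the very start of the rotor's thread. Not started it reads -0.0008 m per rad of clamp_turn; turned back past 0 it drops 5 mm; after the drop it reads -0.005 - 0.0008 m per rad of clamp_turn and follows the thread (axial play 0.5 mm). Fully tight at -0.0125
- speed (a joint): Speed knob, round, black, 38 mm in diameter, 24 mm high, on the front deck 120 mm from the timer; rad, clockwise positive. Leave it
- speed_mark (a point): End of the white pointer on top of the speed knob, 16 mm from its axis
- sleeve: Bystander: steel tube sleeve, 26 mm in diameter, 45 mm high, standing on the deck in a front corner on the speed-knob side; origin: centre of its underside
- amber_bottle: Bystander: amber bottle, 72 mm in diameter, 150 mm high, standing on the bench before the control deck; origin: centre of its underside
- beaker: Bystander: glass beaker, 70 mm in diameter, 90 mm high, standing on the bench before the control deck; origin: centre of its underside
- wash_bottle: Bystander: white wash bottle, 66 mm in diameter, 190 mm high with its spout; origin: centre of its underside
- tube_rack: Bystander: white tube rack 100 x 200 mm with four capped tubes, 112 mm high; origin: centre of its underside
- tip_box: Bystander: grey pipette-tip box with clear lid, 85 x 120 x 75 mm; origin: centre of its underside
- petri_stack: Bystander: stack of three clear petri dishes, 88 mm in diameter, 45 mm high; origin: centre of its underside

How it is judged (in metres and radians):
On the way, in this order (a step that is already met when the one before it is completed fails the run):
1. the run timer is back at its zero stop (value of joint timer below 0.1 rad), for 0.2 s.
2. the clamping knob, turned backward, has dropped into the thread (value of joint clamp_turn below 0.1 rad and value of joint clamp_lift below -0.003 m), for 0.1 s.
3. the clamping knob has been turned forward one turn from the drop, give or take a quarter turn (value of joint clamp_turn between 4.6 and 7.8 rad and value of joint clamp_lift below -0.008 m), for 0.2 s.
At the end, for the whole second after the job is handed in: The timer is within 0.1 rad of its zero stop; the clamping knob is engaged in the thread, about one turn (4.6 to 7.8 rad) forward of where the thread drops and at least 8 mm lower than its thread's start, not turning, and still gripped between the fingers with more than 3 N (all of step 3 and value of joint timer below 0.1 rad and velocity of joint clamp_turn between -0.1 and 0.1 rad/s and contact force between the fingers and clamp_knob above 3 N and distance between the grasp point and clamp_knob below 0.025 m); the arm keeps its last pose, push and grip.
It fails at once if the clamping knob is turned back more than about a third of a turn past the drop (value of joint clamp_turn below -2.2 rad).
It fails at once if the clamping knob is driven forward before its thread has dropped (value of joint clamp_turn above 3.2 rad and value of joint clamp_lift above -0.0045 m).
It fails at once if the clamping knob is tightened (value of joint clamp_turn above 8.2 rad).
It fails at once if the speed knob is turned (distance of speed_mark from where it was at the start of the episode above 0.006 m).
It fails at once if a bystander is pushed about (distance of any of sleeve, amber_bottle, beaker, wash_bottle, tube_rack, tip_box, petri_stack from where it was at the start of the episode above 0.03 m).
It also fails if it takes over 69 s, if anything falls off the work surface, if the arm or the gripper's body presses on something with over 40 N, if the wrist force passes 120 N, or if a joint passes its speed limit or range.

### The arm

A 6-joint arm with a two-finger parallel gripper is mounted at the origin on the work surface. World frame = base frame: x ahead of the robot, y to its left, z up, the work surface at z = 0. Lengths are in mm, angles in degrees, forces in N, time in s.
With the tool pointing down it reaches from about 375 to 975 mm from the base axis. Payload 3.8 kg.
Tool frame: the origin (TCP) lies at the very end of the fingers, on their centre line; the grasp point (between the pads) lies 19 mm behind it; z points along the fingers, y is the line along which they close (so a half turn about z gives the same grasp; the last joint's range is limited). The gripper opens to 85 mm and grips with 20 to 120 N. Pads are 22 mm wide; open, the fingers measure 114 mm over their backs; the gripper's body (76 mm by 85 mm) begins 54 mm behind the grasp point. The pads swing forward as they close: fully open they stand 13 mm farther back than shut.
Start: joints at [67.959, 15.12, 91.902, -0, 72.978, -2.114], TCP at [230.058, 634.579, 203.18] pointing down, gripper open.
Joint ranges: [-150.88, 150.88], [-54.13, 125.18], [17.81, 147.31], [-75.09, 255.09], [0, 152.58], [-146.25, 146.25]. Speed limits (degrees/s): [147.25, 147.25, 180, 180, 180, 180].

### API

Orientations are given as a 3x3 rotation matrix whose columns are the frame's x, y, z axes.
In Python, from workcell import arm gives the robot as it stands.
- The arm moves only by the tool servo_tool, never from a script. Its argument "motion" is a list of rows, each a list of 5 numbers: the finger opening in mm, from 0 to 85.4, then the shift along the tool's x, y, z in mm, then the turn about the tool's z in degrees. In form: [[jaw, x, y, z, yaw], ...]. A call has 1 to 20 rows; each row is the pose to reach, as a shift and turn from the pose commanded when the call began, along the tool's axes at that moment; what a row does not reach only later rows make up. A row lasts 1/8 s, in which the tool goes at most 62.5 mm and 10.7 degrees, less where a joint would pass 70% of its speed; a pose out of reach is approached as far as the arm can. A call with a gripper value outside its range is refused whole. The fingers move at their own pace and stop on an object; "force" is the grip in N (left out, the last holds). Time passes only in rows, so rows that repeat a pose let the fingers close. It gives the time, the measured TCP pose, the force, the opening and the grip force at its end, in the units of the state.
- arm.get_obs(): the state, without advancing time (a new reading comes with each control period).
- arm.grab_frame(name): name is "side" or "top"; returns a dict with "pixels" (480x640x3 uint8, blue, green, red), "z_map" (480x640 float32, mm along the optical axis (not along the pixel's ray), 0 where there is no reading), "K" (3x3 intrinsics, pixels), "R" (3x3) and "t" (3): a world point X has camera coordinates R X + t. Camera axes: x right, y down, z forward; pixel columns grow to the right and rows downward; lengths in mm; the calibration is good to about 2 mm. A picture is of the moment at which its call begins.
- arm.hand_in(): hands the job in; it is judged then, once.
The state is a dict: "clock": time; "qpos": joint angles; "qvel": joint speeds; "tau": joint torques, N m; "ee_pos": TCP position; "tool_rot": TCP orientation; "contact_force": force on the tool from outside, world axes, zero at the start; "moment": the same for the moment, N m; "width": opening from 0.0 (shut) to 1.0 (fully open); "finger_force": force on a finger pad.
Only numpy, scipy, OpenCV 4.12 (cv2) and the standard library are available. Lean on these libraries where they do the work, as an engineer would, in place of code of your own. Each camera call takes 0.05 s, during which the arm holds its last target. There are 200 camera calls.

## Working session

There is one attempt and no reset: what is moved stays moved. The work goes in short steps, Python scripts to look and compute and a tool call to move; the robot and the scene stay as the last step left them, time stands still between calls to the robot, and variables do not carry over. Pictures are saved under pics/ and viewed, at most 10 in all, crops included, and the job is handed in when it is done.

Besides the shell and the picture viewer there is one more tool, called as name(argument=value, ...) on one line, values as JSON. servo_tool: Moves the arm, as the interface text tells. Its arguments: {"type":"object","properties":{"motion":{"type":"array","items":{"type":"array","items":{"type":"number"}}},"force":{"type":"number"}},"required":["motion"]}

```bash
mkdir -p pics
cat > h.py <<'E'
import numpy as np, cv2
from workcell import arm
def grab(n,save=None):
    f=arm.grab_frame(n)
    np.savez(f'pics/{n}.npz',**f)
    if save: cv2.imwrite(f'pics/{save}.png',f['pixels'])
    return f
def load(n): return dict(np.load(f'pics/{n}.npz'))
def cloud(f):
    z=f['z_map']; v,u=np.mgrid[:480,:640]
    c=np.stack([u,v,np.ones_like(u)],-1)@np.linalg.inv(f['K']).T*z[...,None]
    return (c-f['t'])@f['R']
def ray(f,u,v,h):
    d=f['R'].T@np.linalg.inv(f['K'])@[u,v,1]; o=-f['R'].T@f['t']
    return o+d*(h-o[2])/d[2]
def proj(f,X):
    p=f['K']@(f['R']@np.array(X,float)+f['t']); return p[:2]/p[2]
E
python3 - <<'E'
from h import *
for n in('top','side'):
    f=grab(n,n+'0'); print(n,-f['R'].T@f['t'],f['R'][2],f['K'][0])
o=arm.get_obs();print(o)
E
```

```text
top [ 309.79357548   34.79314078 1688.43825189] [ 1.20581718e-01 -2.80241256e-04 -9.92703365e-01] [596.19805372   0.         321.63557467]
side [1337.93153824 -231.98899073 1652.17904038] [-0.52072116  0.16267556 -0.8380848 ] [610.90213838   0.         317.21685575]
{'clock': 0.1, 'qpos': array([ 6.79581297e+01,  1.51679550e+01,  9.19733480e+01, -2.87940116e-03,
        7.29788445e+01, -2.11351438e+00]), 'qvel': array([-0.13261208, -0.1300741 , -0.19544164,  0.06453313,  0.01331088,
       -0.00379738]), 'tau': array([-4.33405021e-04, -5.16711509e+01, -3.68592846e+01, -1.07961669e-04,
        6.27812100e-03,  1.11970891e-05]), 'ee_pos': array([229.80821705, 633.90234188, 201.95075708]), 'tool_rot': array([[-9.40124577e-01,  3.40830206e-01, -7.42417395e-04],
       [ 3.40831013e-01,  9.40122530e-01, -1.96173454e-03],
       [ 2.93449335e-05, -2.09731373e-03, -9.99997800e-01]]), 'contact_force': array([-0.0521825 , -0.67645433,  0.16051076]), 'moment': array([-0.00168513, -0.01407726, -0.01040316]), 'finger_force': 0.0, 'width': 0.99924239468597}
```

```bash
python3 -c "
import cv2,numpy as np
a=cv2.imread('pics/top0.png');b=cv2.imread('pics/side0.png');print(a.shape,b.shape)"
```

```text
(480, 640, 3) (480, 640, 3)
```

View pics/top0.png

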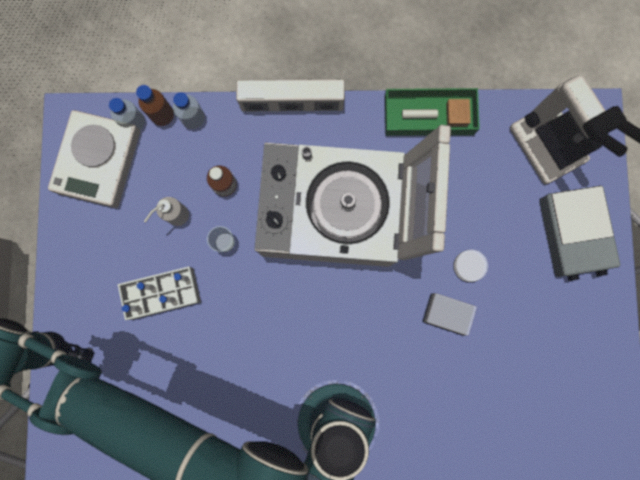

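View pics/side0.png

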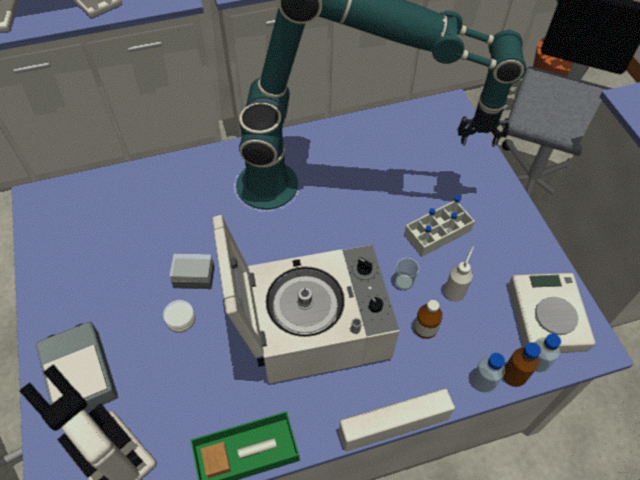

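The top view shows the centrifuge centred near (350,203), the timer near (275,219), the speed knob near (278,172), the clamp knob near (348,200) and the sleeve near (307,153). In the side view the timer is near (365,267) and the clamp knob near (305,297). Next I'll measure these.

Run:
```python
from h import *
t=load('top');s=load('side')
for f,n in((t,'top'),(s,'side')):
    P=cloud(f); 
    c=ray(f,*((348,202) if n=='top' else (305,297)),220); print(n,c)
    m=(P[...,2]>226)&(P[...,2]<260)&(np.linalg.norm(P[...,:2]-c[:2],axis=-1)<50)
    print('knob',m.sum(),P[m].mean(0),P[m].min(0),P[m].max(0))
    # dark bar above the deck near the timer
    for nm,uv in(('timer',(275,219)if n=='top' else(365,267)),('speed',(278,172)if n=='top' else(376,305))):
        c=ray(f,*uv,235);d=np.linalg.norm(P[...,:2]-c[:2],axis=-1)<35
        for lo,hi in((205,218),(218,232),(232,250)):
            m=d&(P[...,2]>lo)&(P[...,2]<hi)
            if m.sum()>3:
                r=cv2.minAreaRect(P[m][:,:2].astype(np.float32));print(nm,lo,m.sum(),P[m].mean(0).round(1),r)
    m=(abs(P[...,2]-200)<4); k=cv2.morphologyEx(m.astype(np.uint8),cv2.MORPH_OPEN,np.ones((3,3)))
    nl,l,st,ce=cv2.connectedComponentsWithStats(k); i=1+st[1:,4].argmax()
    m=l==i; print('deck',m.sum(),cv2.minAreaRect(P[m][:,:2].astype(np.float32)))
a=cv2.resize(t['pixels'][130:270,245:455],None,fx=3.8,fy=3.8,interpolation=cv2.INTER_CUBIC)[:,:800]
cv2.imwrite('pics/ct.png',a)
b=cv2.resize(s['pixels'][230:360,250:410],None,fx=4.5,fy=4.5,interpolation=cv2.INTER_CUBIC)
cv2.imwrite('pics/cs.png',b)
```

```text
top [574.437537   -32.08768721 220.        ]
knob 179 [576.24215266 -30.51459756 239.96114113] [559.0900462  -49.02997894 226.36727557] [594.18891069 -11.92313378 246.99419305]
timer 205 310 [530.4 150.8 210.3] ((531.8485107421875, 151.71607971191406), (62.99858856201172, 68.4353256225586), 61.83481216430664)
timer 218 30 [527.9 153.4 221.6] ((530.6189575195312, 152.45883178710938), (35.658164978027344, 38.05120086669922), 68.55165100097656)
timer 232 96 [532.5 153.6 243.5] ((532.90283203125, 153.6787567138672), (42.440269470214844, 13.898181915283203), 40.006935119628906)
speed 205 65 [644.7 143.3 207.8] ((646.4224243164062, 139.7391357421875), (60.60691833496094, 60.43643569946289), 73.3971939086914)
speed 218 168 [651.  143.4 226.9] ((652.04443359375, 143.44253540039062), (35.615840911865234, 36.44752502441406), 69.7863998413086)
speed 232 14 [653.9 141.  233. ] ((652.753173828125, 140.6838836669922), (23.25092315673828, 29.946619033813477), 32.30209732055664)
deck 98 ((475.57965087890625, 32.39424133300781), (20.937021255493164, 52.2040901184082), 11.05530071258545)
side [579.705
[... 376 characters left out ...]
9.48857879638672, 20.101858139038086), 56.35109329223633)
timer 232 92 [535.8 154.7 241.6] ((534.9078369140625, 155.73410034179688), (43.429466247558594, 18.02766227722168), 44.02172088623047)
speed 205 80 [669.4 138.3 208.8] ((669.091796875, 138.50607299804688), (66.5568618774414, 49.843467712402344), 61.858585357666016)
speed 218 145 [654.8 144.9 225.6] ((655.737548828125, 145.14613342285156), (37.799015045166016, 36.599849700927734), 18.02550506591797)
speed 232 9 [659.1 143.  233.1] ((657.002197265625, 142.10935974121094), (28.690614700317383, 25.419755935668945), 69.0838394165039)
deck 84 ((463.3974609375, 23.284767150878906), (21.859270095825195, 56.37691116333008), 35.436248779296875)
```

View pics/ct.png

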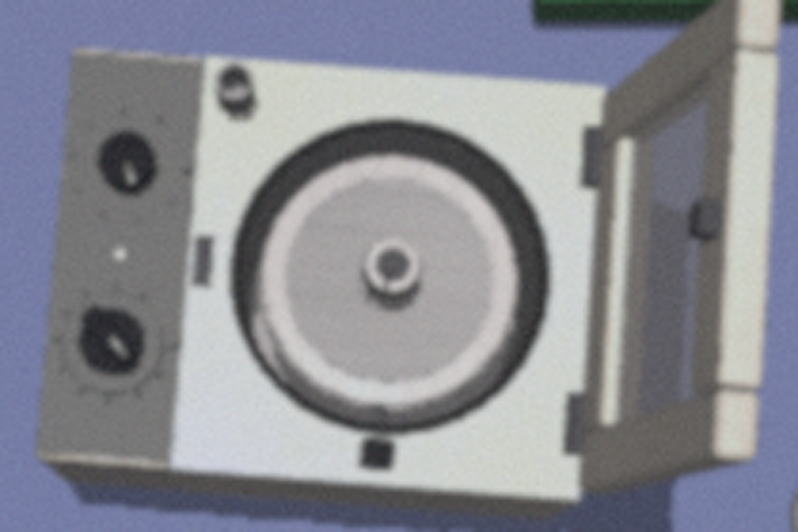

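View pics/cs.png

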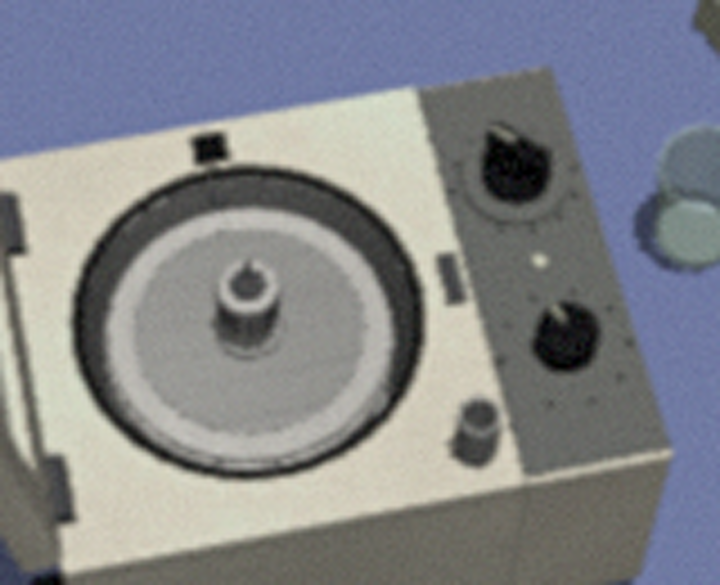

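servo_tool(motion=[[50,0,0,-60,0],[50,-40,-30,-97,10],[50,-80,-60,-97,20],[50,-120,-93,-97,30],[50,-160,-124,-97,40],[50,-205,-158,-97,50],[50,-250,-193,-97,60],[50,-295,-228,-97,70],[50,-340,-263,-97,80],[50,-385,-298,-97,90],[50,-430,-333,-97,100],[50,-449,-348,-97,110],[50,-449,-348,-97,118],[50,-449,-348,-97,118],[50,-449,-348,-97,118]], force=40)

```text
clock: 1.98
ee_pos: [533.3, 154.6, 299.9]
tool_rot: [[0.741, 0.672, -0.001], [0.672, -0.741, -0.0], [-0.0, -0.0, -1.0]]
contact_force: [-0.4, -0.0, -0.2]
width: 0.584
finger_force: 0.0
```

Run:
```python
from h import *
o=arm.get_obs()
for k in('clock','qpos','ee_pos','tool_rot','contact_force','moment','width'):print(k,np.round(o[k],3))
```

```text
clock 1.975
qpos [ 1.3593e+01 -4.9700e-01  9.9306e+01  4.0000e-03  8.1224e+01  6.1367e+01]
ee_pos [533.257 154.584 299.89 ]
tool_rot [[ 0.741  0.672 -0.001]
 [ 0.672 -0.741 -0.   ]
 [-0.    -0.    -1.   ]]
contact_force [-0.448 -0.025 -0.249]
moment [-0.011 -0.089 -0.035]
width 0.584
```

servo_tool(motion=[[50,0,0,40,0],[50,0,0,65,0],[50,0,0,80,0],[50,0,0,80,0],[50,0,0,80,0]])

```text
clock: 2.6
ee_pos: [534.3, 154.8, 221.5]
tool_rot: [[0.742, 0.671, 0.002], [0.671, -0.742, 0.0], [0.002, 0.001, -1.0]]
contact_force: [0.7, 0.1, 0.7]
width: 0.586
finger_force: 0.0
```

servo_tool(motion=[[5,0,0,0,0],[5,0,0,0,0],[5,0,0,0,0],[5,0,0,0,0],[5,0,0,0,0],[5,0,0,0,0]], force=40)

```text
clock: 3.35
ee_pos: [533.5, 154.4, 220.1]
tool_rot: [[0.742, 0.67, -0.0], [0.67, -0.742, -0.0], [-0.0, -0.0, -1.0]]
contact_force: [0.9, 0.3, 0.1]
width: 0.061
finger_force: 0.0
```

Run:
```python
from h import *
o=arm.get_obs()
for k in('clock','qpos','ee_pos','contact_force','moment','width','finger_force'):print(k,np.round(o[k],3))
```

```text
clock 3.35
qpos [ 1.35700e+01  1.57800e+00  1.05505e+02 -1.00000e-03  7.29250e+01
  6.14950e+01]
ee_pos [533.526 154.38  220.145]
contact_force [0.928 0.281 0.064]
moment [-0.035 -0.061 -0.009]
width 0.061
finger_force 0.0
```

Run:
```python
from h import *
s=grab('side','s1');t=grab('top','t1')
print(proj(s,[533.5,154.4,220]),proj(t,[533.5,154.4,220]))
a=cv2.resize(s['pixels'][200:320,310:450],None,fx=5,fy=5,interpolation=cv2.INTER_CUBIC)
cv2.imwrite('pics/cs1.png',a)
```

```text
[363.94596652 265.88623529] [273.31493714 218.71729205]
```

View pics/cs1.png

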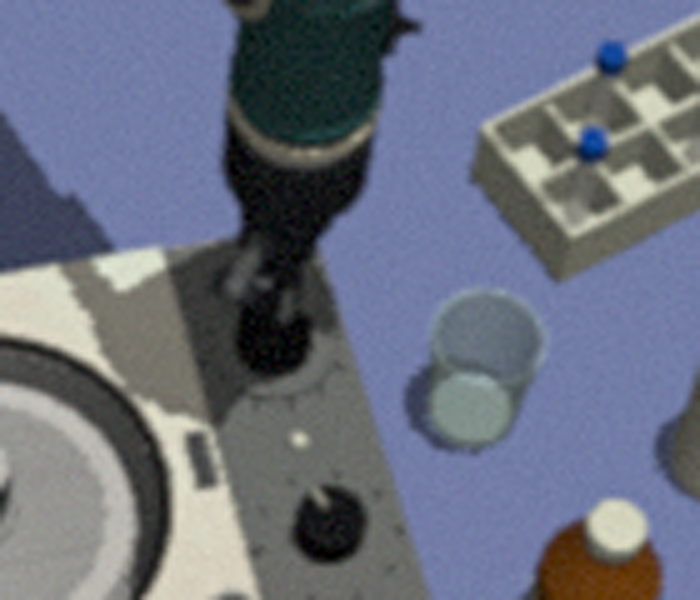

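The crop shows the gripper over the timer at about (270,330), but the fingers shut to 5 mm with no force. I'll check the geometry in the point clouds.

Run:
```python
from h import *
for n in('side','top'):
    s=load(n);P=cloud(s)
    d=np.linalg.norm(P[...,:2]-[533.5,154.4],axis=-1)<60
    for lo in range(205,330,10):
        m=d&(P[...,2]>=lo)&(P[...,2]<lo+10)
        if m.sum(): print(n,lo,m.sum(),P[m].mean(0).round(0),P[m].min(0).round(0)[:2],P[m].max(0).round(0)[:2],s['pixels'][m].mean(0).round(0))
s=load('side');P=cloud(s)
np.set_printoptions(linewidth=250)
print(P[250:284:2,352:380:2,2].round(0)); print(s['pixels'][250:284:2,352:380:2].mean(-1).round(0))
```

```text
side 205 203 [545. 150. 209.] [489. 102.] [592. 201.] [64. 66. 65.]
side 215 49 [540. 150. 219.] [513. 134.] [563. 175.] [16. 16. 16.]
side 225 32 [540. 153. 230.] [521. 139.] [555. 168.] [12. 11. 10.]
side 235 34 [542. 159. 240.] [527. 140.] [557. 173.] [19. 20. 19.]
side 245 12 [545. 162. 249.] [536. 152.] [554. 168.] [29. 30. 28.]
side 255 11 [544. 155. 260.] [537. 143.] [550. 167.] [45. 47. 44.]
side 265 8 [545. 156. 269.] [537. 145.] [550. 167.] [44. 44. 43.]
side 275 6 [545. 159. 279.] [536. 145.] [555. 170.] [45. 44. 44.]
side 285 11 [545. 159. 291.] [534. 144.] [557. 172.] [34. 34. 34.]
side 295 26 [546. 152. 300.] [523. 139.] [562. 187.] [33. 28. 27.]
side 305 19 [555. 145. 310.] [539. 132.] [571. 168.] [22. 21. 18.]
side 315 15 [550. 158. 319.] [539. 131.] [571. 176.] [44. 36. 33.]
side 325 23 [563. 135. 330.] [540. 104.] [579. 172.] [33. 33. 31.]
top 205 182 [509. 147. 208.] [476.  96.] [550. 196.] [66. 65. 64.]
top 215 25 [518. 149. 218.] [511. 135.] [533. 168.] [41. 39. 37.]
top 225 4 [520. 139. 232.] [516. 137.] [523. 142.] [35. 35. 34.]
top 235 5 [517. 142. 242.] [514.
[... 2143 characters left out ...]
.  19.  43.  23.   5.  37.  53.  54. 115.]
 [ 46.  61.  47.   4.   7.   9.   8.   5.  10.   0.  64.  75.  82. 104.]
 [ 58.  57.  50.   3.   7.  18.  22.  10.  22.   0.  71. 105. 103. 107.]
 [ 49.  59.  48.  18.  17.  21.   0.   1.  20.  14.  85. 110. 100. 105.]
 [ 52.  56.  58.  33.   7.  13.   5.   4.   5.  42. 103. 105.  93. 104.]
 [ 53.  51.  55.  57.  40.  24.  18.  29.  52. 101. 109. 101.  96.  99.]
 [ 54.  52.  53.  59.  57.  69.  81. 104. 106. 105.  99.  89. 107. 107.]
 [ 56.  60.  53.  52.  87. 105.  98. 102.  96.  91.  95.  91. 107. 110.]
 [ 63.  56.  58. 101.  93.  92.  97.  99.  86. 107. 105. 104. 106. 108.]
 [ 64.  54.  98. 104. 102. 106. 112. 105.  98. 107. 107. 101. 107. 105.]]
```

Run:
```python
from h import *
o=arm.get_obs();R=o['tool_rot'];p=o['ee_pos'];print(o['width'],o['finger_force'],p)
s=load('side');k=8;u0,v0=322,185
img=cv2.resize(s['pixels'][v0:v0+75+15,u0:u0+95],None,fx=k,fy=k,interpolation=cv2.INTER_CUBIC)
img=cv2.convertScaleAbs(img,alpha=2.0,beta=20)[:600,:800]
def px(X): q=proj(s,X);return tuple(int(x) for x in (q-[u0,v0]+.5)*k)
for z in range(220,420,20):
    cv2.circle(img,px([p[0],p[1],z]),3,(0,0,255),-1)
c=np.array([534,154.7]);d=np.array([np.cos(np.radians(42)),np.sin(np.radians(42))]);e=np.array([-d[1],d[0]])
q=[px([*(c+a*21*d+b*7*e),244]) for a,b in((1,1),(1,-1),(-1,-1),(-1,1))]
cv2.polylines(img,[np.array(q)],True,(0,255,0),1)
cv2.imwrite('pics/ov.png',img)
```

```text
0.05679953843860988 0.0 [533.53729105 154.39285025 220.12549805]
```

View pics/ov.png

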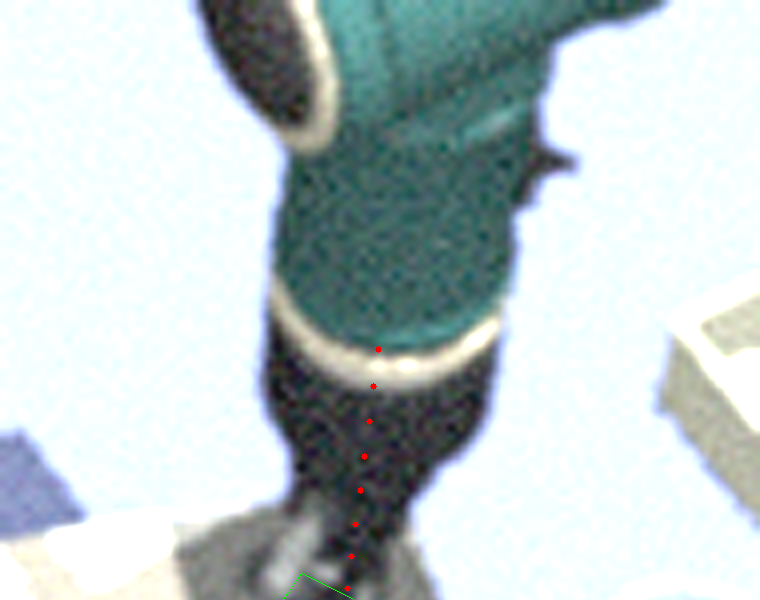

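The wrist axis (red dots) lines up with the gripper, so the tool pose looks right. I'll brighten a crop of the tips themselves.

Run:
```python
from h import *
s=load('side')
f=np.mean([s['pixels']]+[arm.grab_frame('side')['pixels'] for _ in range(6)],0)
k=11;u0,v0=335,238
c=f[v0:v0+50,u0:u0+60]
c=(255*np.clip(c/140,0,1)**.45).astype(np.uint8)
img=cv2.resize(c,None,fx=k,fy=k,interpolation=cv2.INTER_CUBIC)
for z in (220,240,260,280,300):
    q=(proj(s,[533.5,154.4,z])-[u0,v0]+.5)*k;cv2.circle(img,tuple(int(x) for x in q),3,(0,0,255),-1)
cv2.imwrite('pics/ov2.png',img)
```

```text
(no output)
```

View pics/ov2.png

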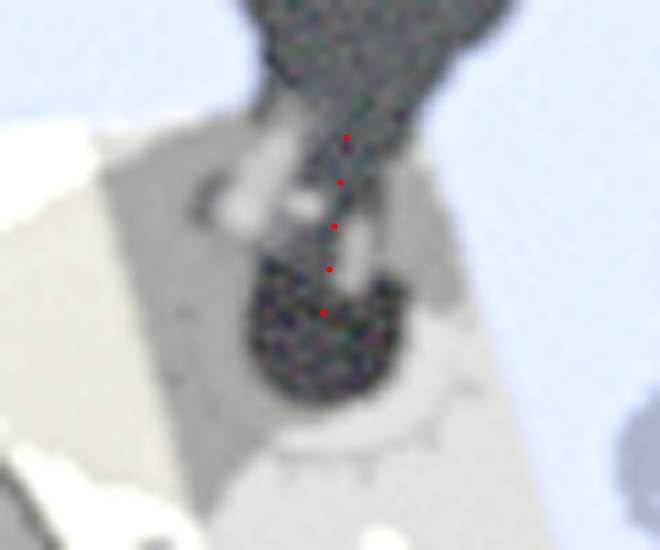

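servo_tool(motion=[[60,0,0,0,0],[60,0,0,0,0],[60,0,0,0,0],[60,0,0,0,0],[60,0,0,0,0],[60,0,0,0,0]])

```text
clock: 4.5
ee_pos: [533.6, 154.4, 220.2]
tool_rot: [[0.742, 0.67, 0.0], [0.67, -0.742, 0.0], [0.0, 0.0, -1.0]]
contact_force: [0.1, -0.1, 0.0]
width: 0.704
finger_force: 0.0
```

servo_tool(motion=[[0,0,0,0,0],[0,0,0,0,0],[0,0,0,0,0]], force=60)

```text
clock: 4.88
ee_pos: [533.6, 154.4, 220.2]
tool_rot: [[0.742, 0.67, -0.0], [0.67, -0.742, -0.0], [-0.0, -0.0, -1.0]]
contact_force: [0.6, -0.1, 0.2]
width: 0.064
finger_force: 0.0
```

servo_tool(motion=[[0,0,0,0,0],[0,0,0,0,0],[0,0,0,0,0]])

```text
clock: 5.25
ee_pos: [533.6, 154.4, 220.2]
tool_rot: [[0.742, 0.67, -0.0], [0.67, -0.742, -0.0], [-0.0, 0.0, -1.0]]
contact_force: [0.5, -0.2, 0.0]
width: 0.003
finger_force: 0.0
```

Run:
```python
from h import *
f=grab('side');P=cloud(f)
f['pixels']=np.mean([f['pixels']]+[arm.grab_frame('side')['pixels'] for _ in range(3)],0)
# columns in tool frame: along-bar a, along-close b, z, for points nearer than 45mm
p=np.array([533.5,154.4]);d=np.array([.742,.67]);e=np.array([.67,-.742])
q=P[...,:2]-p;A=q@d;B=q@e
m=(abs(A)<35)&(abs(B)<60)&(P[...,2]>222)&(P[...,2]<300)
for lo in range(222,300,6):
    k=m&(P[...,2]>=lo)&(P[...,2]<lo+6)
    if k.sum():print(lo,k.sum(),'A',np.percentile(A[k],[5,50,95]).round(0),'B',np.percentile(B[k],[5,50,95]).round(0))
```

```text
222 21 A [-16.   7.  21.] B [2. 5. 9.]
228 16 A [-15.  -2.  23.] B [-0.  4.  7.]
234 19 A [-6.  9. 22.] B [-6.  5.  9.]
240 19 A [-6. 11. 21.] B [1. 5. 8.]
246 14 A [ 7. 13. 20.] B [-9.  2.  7.]
252 7 A [ 4.  9. 11.] B [ 2.  5. 10.]
258 3 A [ 8. 11. 11.] B [-7. -3.  7.]
264 6 A [ 7. 10. 12.] B [-4.  5. 11.]
270 3 A [ 8. 10. 12.] B [-2.  1.  3.]
276 4 A [ 8. 11. 13.] B [-4.  2.  6.]
282 1 A [11. 11. 11.] B [-5. -5. -5.]
288 5 A [ 7. 12. 14.] B [-11.   9.  10.]
294 11 A [ 1. 12. 14.] B [-2. 14. 26.]
```

servo_tool(motion=[[0,0,0,-40,0],[0,0,0,-80,0],[0,0,0,-80,0],[0,0,0,-80,0]])

```text
clock: 5.95
ee_pos: [533.4, 154.3, 299.8]
tool_rot: [[0.742, 0.67, -0.0], [0.67, -0.742, -0.0], [-0.0, -0.0, -1.0]]
contact_force: [-0.1, 0.3, -1.4]
width: 0.002
finger_force: 0.0
```

Run:
```python
from h import *
f=grab('side');P=cloud(f);o=arm.get_obs();print(o['ee_pos'],o['qpos'])
p=o['ee_pos'][:2];d=np.array([.742,.67]);e=np.array([.67,-.742])
q=P[...,:2]-p;A=q@d;B=q@e
m=(abs(A)<60)&(abs(B)<60)&(P[...,2]>215)&(P[...,2]<400)
for lo in range(216,400,6):
    k=m&(P[...,2]>=lo)&(P[...,2]<lo+6)
    if k.sum():print(lo,k.sum(),'A',np.percentile(A[k],[5,50,95]).round(0),'B',np.percentile(B[k],[5,50,95]).round(0))
k=11;u0,v0=335,218
c=f['pixels'][v0:v0+54,u0:u0+60].astype(float)
c=(255*np.clip(c/140,0,1)**.45).astype(np.uint8)
img=cv2.resize(c,None,fx=k,fy=k,interpolation=cv2.INTER_CUBIC)
for z in (300,320,340,360):
    w=(proj(f,[*p,z])-[u0,v0]+.5)*k;cv2.circle(img,tuple(int(x) for x in w),3,(0,0,255),-1)
cv2.imwrite('pics/ov3.png',img)
```

```text
[532.88998586 154.23406653 298.91558308] [ 1.35686018e+01 -4.71917558e-01  9.93808939e+01  1.28479911e-03
  8.12028778e+01  6.14931888e+01]
216 25 A [-12.   1.  19.] B [ 4. 10. 18.]
222 17 A [-14.   7.  22.] B [2. 6. 8.]
228 25 A [-16.  -4.  22.] B [-2.  5.  9.]
234 19 A [-12.   6.  22.] B [-8.  3.  8.]
240 59 A [-16.   4.  21.] B [-6.  1.  7.]
246 7 A [-13.   4.  16.] B [-1.  2.  6.]
330 4 A [ 8.  9. 11.] B [4. 5. 8.]
336 9 A [ 2.  8. 13.] B [-2.  4. 11.]
342 7 A [ 7. 10. 13.] B [-4.  8. 12.]
348 4 A [11. 12. 13.] B [1. 4. 7.]
354 5 A [ 8. 12. 13.] B [-6. -2.  6.]
360 3 A [11. 12. 13.] B [-10.  -8.   3.]
366 3 A [12. 13. 13.] B [-9. -0. 11.]
372 11 A [-1. 13. 15.] B [-13.  10.  27.]
378 18 A [-5.  6. 14.] B [ 3. 13. 26.]
384 14 A [ 1.  9. 14.] B [12. 21. 35.]
390 14 A [ 5. 14. 18.] B [-10.  14.  38.]
396 8 A [10. 15. 18.] B [-7. 15. 40.]
```

View pics/ov3.png

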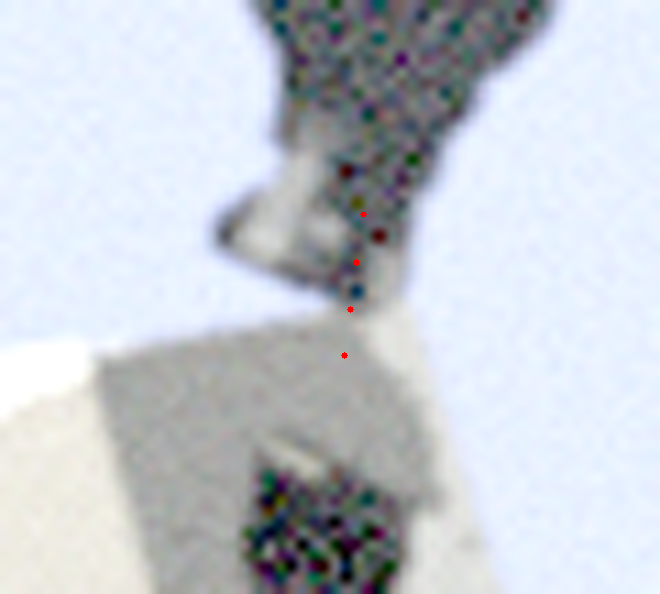

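The fingertips show at about (360,305), z≈329 by the calibration, while the TCP is reported at 300. So the fingers end about 28 mm short of the stated TCP and closed above the bar. I'll go lower in small steps, watching the force.

servo_tool(motion=[[50,0,0,0,0],[50,0,0,40,0],[50,0,0,80,0],[50,0,0,84,0],[50,0,0,88,0],[50,0,0,90,0],[50,0,0,90,0]])

```text
clock: 6.88
ee_pos: [534.4, 154.6, 211.6]
tool_rot: [[0.742, 0.67, 0.002], [0.67, -0.742, 0.001], [0.002, 0.001, -1.0]]
contact_force: [0.4, 0.5, 0.3]
width: 0.587
finger_force: 0.0
```

servo_tool(motion=[[50,0,0,4,0],[50,0,0,7,0],[50,0,0,7,0]])

```text
clock: 7.25
ee_pos: [533.3, 154.3, 202.7]
tool_rot: [[0.742, 0.67, -0.001], [0.67, -0.742, -0.0], [-0.001, -0.0, -1.0]]
contact_force: [-0.0, -0.2, 0.5]
width: 0.584
finger_force: 0.0
```

servo_tool(motion=[[0,0,0,0,0],[0,0,0,0,0],[0,0,0,0,0],[0,0,0,0,0]], force=40)

```text
clock: 7.75
ee_pos: [534.0, 154.3, 203.5]
tool_rot: [[0.742, 0.67, 0.001], [0.67, -0.742, -0.0], [0.001, 0.001, -1.0]]
contact_force: [1.2, -1.1, 1.1]
width: 0.148
finger_force: 44.1
```

```bash
cat >> h.py <<'E'
def st():
    o=arm.get_obs()
    for k in('clock','qpos','ee_pos','contact_force','moment','width','finger_force'):print(k,np.round(o[k],3))
    return o
E
python3 -c "
from h import *
st()"
```

```text
clock 7.75
qpos [ 1.35630e+01  2.18700e+00  1.06654e+02 -2.00000e-02  7.11120e+01
  6.14910e+01]
ee_pos [533.956 154.293 203.452]
contact_force [ 1.21  -1.137  1.08 ]
moment [-0.173 -0.183  0.014]
width 0.148
finger_force 44.123
```

servo_tool(motion=[[0,0,0,0,-9],[0,0,0,0,-18],[0,0,0,0,-27],[0,0,0,0,-36],[0,0,0,0,-36]])

```text
clock: 8.38
ee_pos: [534.2, 154.1, 203.4]
tool_rot: [[0.208, 0.978, 0.001], [0.978, -0.208, -0.0], [-0.0, 0.001, -1.0]]
contact_force: [2.8, -2.4, 0.6]
width: 0.15
finger_force: 44.1
```

```bash
python3 -c "
from h import *
st()"
```

```text
clock 8.375
qpos [ 1.3553e+01  2.1910e+00  1.0665e+02 -4.2000e-02  7.1089e+01  2.5588e+01]
ee_pos [534.2   154.12  203.443]
contact_force [ 2.825 -2.415  0.633]
moment [-0.248 -0.501  0.071]
width 0.15
finger_force 44.099
```

servo_tool(motion=[[0,0,0,0,-3],[0,0,0,0,-6],[0,0,0,0,-6]])

```text
clock: 8.75
ee_pos: [534.2, 154.1, 203.4]
tool_rot: [[0.106, 0.994, 0.001], [0.994, -0.106, -0.0], [-0.0, 0.001, -1.0]]
contact_force: [2.8, -2.1, 1.4]
width: 0.148
finger_force: 44.1
```

```bash
python3 -c "
from h import *
st()"
```

```text
clock 8.75
qpos [ 1.3551e+01  2.1930e+00  1.0665e+02 -4.4000e-02  7.1084e+01  1.9658e+01]
ee_pos [534.235 154.1   203.429]
contact_force [ 2.791 -2.148  1.357]
moment [-0.355 -0.556  0.068]
width 0.148
finger_force 44.079
```

servo_tool(motion=[[0,0,0,0,-2],[0,0,0,0,-2]])

```text
clock: 9.0
ee_pos: [534.2, 154.2, 203.5]
tool_rot: [[0.069, 0.998, 0.001], [0.998, -0.069, -0.0], [-0.0, 0.001, -1.0]]
contact_force: [4.5, -2.5, 0.2]
width: 0.148
finger_force: 44.2
```

```bash
python3 -c "
from h import *
st()"
```

```text
clock 9.0
qpos [ 1.35530e+01  2.19200e+00  1.06648e+02 -3.50000e-02  7.10850e+01
  1.75460e+01]
ee_pos [534.238 154.166 203.463]
contact_force [ 4.515 -2.477  0.179]
moment [-0.429 -0.777 -0.144]
width 0.148
finger_force 44.211
```

servo_tool(motion=[[0,0,0,0,-2],[0,0,0,0,-2]])

```text
clock: 9.25
ee_pos: [534.2, 154.2, 203.5]
tool_rot: [[0.036, 0.999, 0.001], [0.999, -0.036, 0.0], [0.0, 0.001, -1.0]]
contact_force: [5.2, -2.6, 0.0]
width: 0.152
finger_force: 50.5
```

```bash
python3 -c "
from h import *
st()"
```

```text
clock 9.25
qpos [ 1.3542e+01  2.1880e+00  1.0665e+02 -1.2000e-02  7.1087e+01  1.5622e+01]
ee_pos [534.205 154.195 203.482]
contact_force [ 5.211 -2.575  0.037]
moment [-0.472 -0.752 -0.81 ]
width 0.152
finger_force 50.496
```

Wrist moment jumped to −0.8 N m, so the timer is on its stop. I'll release it and go over the clamp knob.

servo_tool(motion=[[0,0,0,0,2],[50,0,0,0,2],[50,0,0,0,2],[50,0,0,0,2],[60,0,0,-50,2],[70,0,0,-100,0],[70,-45,12,-100,0],[70,-90,25,-100,0],[70,-135,37,-100,0],[70,-170,46,-100,0],[70,-183,51,-100,0],[70,-183,51,-100,0],[70,-183,51,-100,0]])

```text
clock: 10.88
ee_pos: [578.1, -29.0, 303.1]
tool_rot: [[0.033, 0.999, -0.0], [0.999, -0.033, 0.001], [0.001, -0.0, -1.0]]
contact_force: [-0.7, -0.6, 0.0]
width: 0.818
finger_force: 0.0
```

Run:
```python
from h import *
st()
t=grab('top');s=grab('side')
for f,n in((t,'top'),(s,'side')):
    P=cloud(f)
    d=np.linalg.norm(P[...,:2]-[534,154.5],axis=-1)<30
    m=d&(P[...,2]>234)&(P[...,2]<255); r=cv2.minAreaRect(P[m][:,:2].astype(np.float32));print(n,'timer',m.sum(),r)
    m=(P[...,2]>228)&(P[...,2]<260)&(np.linalg.norm(P[...,:2]-[578,-30],axis=-1)<30)
    if m.sum(): print('knob',m.sum(),P[m].mean(0),P[m].min(0),P[m].max(0))
P=cloud(s);q=P-[578,-30,0]
m=(np.linalg.norm(q[...,:2],axis=-1)<60)
for lo in range(255,400,8):
    k=m&(P[...,2]>=lo)&(P[...,2]<lo+8)
    if k.sum():print(lo,k.sum(),np.percentile(q[k],[5,50,95],axis=0).round(0)[:,:2].tolist())
```

```text
clock 10.875
qpos [-5.3680e+00  2.0880e+00  9.6359e+01  4.2000e-02  8.1582e+01 -3.5000e+00]
ee_pos [578.134 -29.043 303.101]
contact_force [-0.733 -0.555  0.028]
moment [-0.058  0.038  0.005]
width 0.818
finger_force 0.0
top timer 100 ((532.6216430664062, 153.25523376464844), (40.52711486816406, 13.895882606506348), 84.54566192626953)
knob 23 [572.74145313 -16.56958467 238.41589788] [562.8509174  -21.29468451 228.90075425] [585.28338275 -13.81089976 247.54754311]
side timer 82 ((535.3941040039062, 156.47344970703125), (17.67575454711914, 42.897125244140625), 1.5645596981048584)
knob 152 [581.24912205 -29.14041639 238.3108155 ] [559.89920046 -46.05206914 228.85839793] [599.73061068 -11.30216631 250.17890479]
343 10 [[-35.0, -9.0], [42.0, -6.0], [48.0, 5.0]]
351 8 [[-8.0, -9.0], [47.0, -3.0], [48.0, 7.0]]
359 4 [[-23.0, -10.0], [39.0, -9.0], [40.0, -7.0]]
367 2 [[38.0, -10.0], [40.0, -9.0], [42.0, -8.0]]
383 9 [[35.0, -12.0], [43.0, -10.0], [54.0, -8.0]]
391 5 [[37.0, -11.0], [43.0, -10.0], [56.0, 0.0]]
399 22 [[23.0, -15.0], [32.0, -8.0], [41.0, 12.0]]
```

servo_tool(motion=[[70,0,0,50,0],[70,0,0,90,0],[70,0,0,110,0],[70,0,0,120,0],[70,0,0,120,0],[70,0,0,120,0]])

```text
clock: 11.72
ee_pos: [579.7, -30.3, 185.1]
tool_rot: [[0.034, 0.999, 0.003], [0.999, -0.034, -0.0], [-0.0, 0.003, -1.0]]
contact_force: [0.6, -0.2, -0.2]
width: 0.821
finger_force: 0.0
```

servo_tool(motion=[[20,0,0,0,0],[20,0,0,0,0],[20,0,0,0,0],[20,0,0,0,0]], force=30)

```text
clock: 12.22
ee_pos: [578.9, -30.3, 184.2]
tool_rot: [[0.034, 0.999, 0.001], [0.999, -0.034, -0.0], [-0.0, 0.001, -1.0]]
contact_force: [-1.6, 0.2, 5.6]
width: 0.412
finger_force: 29.8
```

```bash
python3 -c "
from h import *
st()"
```

```text
clock 12.225
qpos [-5.45800e+00  5.54100e+00  1.05153e+02 -3.00000e-03  6.92280e+01
 -3.52900e+00]
ee_pos [578.872 -30.315 184.22 ]
contact_force [-1.577  0.165  5.649]
moment [ 0.035  0.273 -0.022]
width 0.412
finger_force 29.825
```

servo_tool(motion=[[20,0,0,0,-10],[20,0,0,0,-20],[20,0,0,0,-30],[20,0,0,0,-30]])

```text
clock: 12.72
ee_pos: [579.1, -30.3, 184.6]
tool_rot: [[-0.472, 0.882, 0.002], [0.882, 0.472, -0.0], [-0.001, 0.002, -1.0]]
contact_force: [-1.4, -0.6, 7.2]
width: 0.407
finger_force: 30.0
```

servo_tool(motion=[[20,0,0,0,-10],[20,0,0,0,-10]])

```text
clock: 12.98
ee_pos: [579.2, -30.3, 184.7]
tool_rot: [[-0.618, 0.786, 0.002], [0.786, 0.618, -0.0], [-0.002, 0.001, -1.0]]
contact_force: [-0.7, 0.6, 7.0]
width: 0.412
finger_force: 30.1
```

servo_tool(motion=[[20,0,0,0,-10],[20,0,0,0,-10]])

```text
clock: 13.22
ee_pos: [579.3, -30.2, 184.9]
tool_rot: [[-0.745, 0.667, 0.002], [0.667, 0.745, -0.0], [-0.002, 0.001, -1.0]]
contact_force: [-1.2, 0.0, 7.1]
width: 0.409
finger_force: 30.1
```

```bash
python3 -c "
from h import *
st()"
```

```text
clock 13.225
qpos [-5.4480e+00  5.5150e+00  1.0511e+02 -1.0000e-03  6.9237e+01 -5.3615e+01]
ee_pos [579.279 -30.247 184.88 ]
contact_force [-1.206e+00  1.000e-03  7.077e+00]
moment [0.036 0.299 0.04 ]
width 0.409
finger_force 30.096
```

servo_tool(motion=[[20,0,0,0,-10],[20,0,0,0,-10]])

```text
clock: 13.48
ee_pos: [579.4, -30.2, 185.0]
tool_rot: [[-0.85, 0.528, 0.003], [0.528, 0.85, -0.0], [-0.002, 0.001, -1.0]]
contact_force: [-3.0, 0.8, 8.7]
width: 0.41
finger_force: 30.1
```

servo_tool(motion=[[20,0,0,0,-10],[20,0,0,0,-10]])

```text
clock: 13.72
ee_pos: [579.4, -30.1, 185.1]
tool_rot: [[-0.928, 0.372, 0.003], [0.372, 0.928, 0.0], [-0.003, 0.001, -1.0]]
contact_force: [-1.4, 0.7, 8.2]
width: 0.408
finger_force: 30.2
```

servo_tool(motion=[[20,0,0,0,-10],[20,0,0,0,-10]])

```text
clock: 13.98
ee_pos: [579.5, -30.1, 185.2]
tool_rot: [[-0.979, 0.205, 0.003], [0.205, 0.979, 0.0], [-0.003, 0.001, -1.0]]
contact_force: [-2.1, 0.0, 9.1]
width: 0.407
finger_force: 30.2
```

servo_tool(motion=[[20,0,0,0,-10],[20,0,0,0,-10]])

```text
clock: 14.22
ee_pos: [579.6, -30.0, 185.1]
tool_rot: [[-0.999, 0.032, 0.003], [0.032, 0.999, 0.0], [-0.003, 0.0, -1.0]]
contact_force: [-2.1, 1.2, 7.4]
width: 0.415
finger_force: 30.2
```

servo_tool(motion=[[20,0,0,0,-10],[20,0,0,0,-10]])

```text
clock: 14.48
ee_pos: [579.7, -29.9, 184.7]
tool_rot: [[-0.99, -0.142, 0.003], [-0.142, 0.99, 0.0], [-0.003, -0.0, -1.0]]
contact_force: [1.0, 0.8, 6.7]
width: 0.406
finger_force: 30.0
```

servo_tool(motion=[[20,0,0,0,-10],[20,0,0,0,-10]])

```text
clock: 14.72
ee_pos: [578.9, -29.8, 182.7]
tool_rot: [[-0.951, -0.309, 0.001], [-0.309, 0.951, 0.001], [-0.001, 0.0, -1.0]]
contact_force: [2.3, 1.7, -2.6]
width: 0.408
finger_force: 30.2
```

Fz went from +8 to −2.6 N, so the thread has dropped. I'll open, lift clear and check the knob's height.

servo_tool(motion=[[70,0,0,0,0],[70,0,0,0,0],[70,0,0,0,0],[70,0,0,0,0],[70,0,0,-50,0],[70,0,0,-100,0],[70,0,0,-120,0],[70,0,0,-120,0],[70,0,0,-120,0]])

```text
clock: 15.85
ee_pos: [577.3, -30.1, 300.8]
tool_rot: [[-0.951, -0.31, -0.004], [-0.31, 0.951, 0.0], [0.003, 0.001, -1.0]]
contact_force: [0.2, -0.1, 0.6]
width: 0.816
finger_force: 0.0
```

Run:
```python
from h import *
st()
f=load('side')
def top(f):
    P=cloud(f);m=(np.linalg.norm(P[...,:2]-[578.5,-30],axis=-1)<15)&(P[...,2]>200)&(P[...,2]<255)
    return m.sum(),np.median(P[m][:,2]),np.percentile(P[m][:,2],[25,75])
print(top(f)); print([top(grab('side')) for _ in range(3)])
```

```text
clock 15.85
qpos [-5.45800e+00  2.16900e+00  9.65160e+01  1.00000e-03  8.15220e+01
 -1.13521e+02]
ee_pos [577.265 -30.135 300.753]
contact_force [ 0.222 -0.13   0.554]
moment [-0.027 -0.015  0.   ]
width 0.816
finger_force 0.0
(np.int64(95), np.float64(238.872155014952), array([236.77796877, 241.78107795]))
[(np.int64(92), np.float64(236.47783957961184), array([234.24800412, 238.44994833])), (np.int64(97), np.float64(235.63947513869945), array([233.0086541 , 237.88518254])), (np.int64(97), np.float64(235.89359287370405), array([233.15638496, 238.84146445]))]
```

The knob top went from about 239 mm to 236 mm, having first been raised 1.4 mm by the turning. That fits a 5 mm drop, so I'll grip again and turn forward.

servo_tool(motion=[[70,0,0,50,0],[70,0,0,95,0],[70,0,0,115,0],[70,0,0,124,0],[70,0,0,124,0],[70,0,0,124,0],[20,0,0,124,0],[20,0,0,124,0],[20,0,0,124,0],[20,0,0,124,0]], force=40)

```text
clock: 17.25
ee_pos: [578.9, -29.9, 180.4]
tool_rot: [[-0.951, -0.31, 0.002], [-0.31, 0.951, 0.0], [-0.002, -0.0, -1.0]]
contact_force: [-0.7, 1.5, 5.9]
width: 0.408
finger_force: 39.7
```

servo_tool(motion=[[20,0,0,0.1,10],[20,0,0,0.3,20],[20,0,0,0.4,30],[20,0,0,0.6,40],[20,0,0,0.7,50],[20,0,0,0.8,60],[20,0,0,1.0,70],[20,0,0,1.1,80],[20,0,0,1.2,90],[20,0,0,1.4,100],[20,0,0,1.5,110],[20,0,0,1.7,120],[20,0,0,1.7,120]])

```text
clock: 18.88
ee_pos: [578.8, -30.0, 178.7]
tool_rot: [[0.208, 0.978, 0.001], [0.978, -0.208, 0.0], [0.001, 0.001, -1.0]]
contact_force: [-0.9, 2.0, 5.6]
width: 0.409
finger_force: 39.8
```

```bash
python3 -c "
from h import *
st()"
```

```text
clock 18.875
qpos [-5.44500e+00  5.77400e+00  1.05499e+02  3.40000e-02  6.86650e+01
  6.55800e+00]
ee_pos [578.799 -29.955 178.672]
contact_force [-0.852  1.957  5.648]
moment [ 0.25   0.454 -0.128]
width 0.409
finger_force 39.828
```

servo_tool(motion=[[20,0,0,0.1,10],[20,0,0,0.3,20],[20,0,0,0.4,30],[20,0,0,0.6,40],[20,0,0,0.7,50],[20,0,0,0.8,60],[20,0,0,1.0,70],[20,0,0,1.1,80],[20,0,0,1.2,90],[20,0,0,1.4,100],[20,0,0,1.5,110],[20,0,0,1.7,120],[20,0,0,1.7,120]])

```text
clock: 20.5
ee_pos: [578.8, -30.1, 177.0]
tool_rot: [[0.743, -0.669, 0.001], [-0.669, -0.743, 0.0], [0.001, -0.001, -1.0]]
contact_force: [-2.2, 1.1, 5.3]
width: 0.412
finger_force: 39.8
```

servo_tool(motion=[[60,0,0,0,0],[60,0,0,0,0],[60,0,0,0,0],[60,0,0,0,-10],[60,0,0,0,-20],[60,0,0,0,-30],[60,0,0,0,-40],[60,0,0,0,-50],[60,0,0,0,-60],[60,0,0,0,-70],[60,0,0,0,-80],[60,0,0,0,-90],[60,0,0,0,-100],[60,0,0,0,-110],[60,0,0,0,-120],[60,0,0,0,-120]])

```text
clock: 22.5
ee_pos: [578.3, -30.3, 175.5]
tool_rot: [[0.209, 0.978, -0.0], [0.978, -0.209, -0.0], [-0.0, -0.0, -1.0]]
contact_force: [-0.7, -0.6, 0.4]
width: 0.702
finger_force: 0.0
```

servo_tool(motion=[[20,0,0,0,0],[20,0,0,0,0],[20,0,0,0,0],[20,0,0,0,0]])

```text
clock: 23.0
ee_pos: [578.6, -30.3, 175.9]
tool_rot: [[0.207, 0.978, 0.001], [0.978, -0.207, -0.0], [-0.0, 0.001, -1.0]]
contact_force: [0.9, -1.4, 0.4]
width: 0.411
finger_force: 39.9
```

```bash
python3 -c "
from h import *
st()"
```

```text
clock 23.0
qpos [-5.46000e+00  5.89800e+00  1.05662e+02 -6.00000e-03  6.84100e+01
  6.49900e+00]
ee_pos [578.62  -30.327 175.926]
contact_force [ 0.911 -1.415  0.402]
moment [-0.067 -0.122 -0.088]
width 0.411
finger_force 39.897
```

servo_tool(motion=[[20,0,0,0.1,10],[20,0,0,0.3,20],[20,0,0,0.4,30],[20,0,0,0.6,40],[20,0,0,0.7,50],[20,0,0,0.8,60],[20,0,0,1.0,70],[20,0,0,1.1,80],[20,0,0,1.2,90],[20,0,0,1.4,100],[20,0,0,1.5,110],[20,0,0,1.7,120],[20,0,0,1.7,125],[20,0,0,1.7,125],[20,0,0,1.7,125]])

```text
clock: 24.88
ee_pos: [578.3, -29.7, 174.2]
tool_rot: [[0.684, -0.73, -0.0], [-0.73, -0.684, 0.001], [-0.001, -0.001, -1.0]]
contact_force: [-1.3, 2.3, 0.5]
width: 0.406
finger_force: 40.0
```

Run:
```python
from h import *
st()
P=cloud(grab('side'))
for z in(0,):
    m=(np.linalg.norm(P[...,:2]-[578.5,-30],axis=-1)<17)&(P[...,2]>200)&(P[...,2]<255)
    print(m.sum(),np.percentile(P[m][:,2],[10,50,90]))
d=np.linalg.norm(P[...,:2]-[534,154.5],axis=-1)<30
m=d&(P[...,2]>234)&(P[...,2]<255); print('timer',cv2.minAreaRect(P[m][:,:2].astype(np.float32)))
```

```text
clock 24.875
qpos [-5.43800e+00  5.96500e+00  1.05781e+02  5.20000e-02  6.82640e+01
  1.31396e+02]
ee_pos [578.314 -29.721 174.155]
contact_force [-1.264  2.346  0.489]
moment [ 0.456  0.044 -0.022]
width 0.406
finger_force 40.005
109 [210.51768688 229.42015741 235.36320727]
timer ((535.9310302734375, 155.44308471679688), (40.19953155517578, 19.6413516998291), 77.87028503417969)
```

```bash
python3 -c "
from h import *
print(arm.hand_in())"
```

```text
the job is handed in; nothing more can be done
None
```

I handed the job in at about 25 s. The timer is wound to its zero stop, and the clamp knob was backed to the thread drop, turned forward about one turn, and is still held at 40 N. The hand-in gave no verdict. The final turn is my estimate from commanded rotation and tool height.

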